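# Put the bottle opener away in the crate's hidden drawer

## Task

Press the plate on the sloping front of the blue crate to let its hidden drawer spring out, then lay the bottle opener that fits, the shorter of the two, flat on the drawer's floor; set it down, do not drop it. Then push the drawer shut until it latches and stays flush. Leave the longer opener, the vase, the coaster rack and the tape roll where they are.

Things in the scene. Friction and masses are not known exactly. Their poses are not given: they have to be found in the camera images.
- crate: Blue plastic crate, fixed, lid latched shut (not used), 240 deep (x), 260 wide, 210 high. Origin: on the table, middle of its front's bottom edge; x into the crate, z up. Front: upright to 80 high, then a 45 degree slope back to x = 55 at 135 high, then upright; lid rim and latches stand out there to x = 39 at 143 to 189 high, so the plate on the slope needs a tilted tool.
- plate_face (a point): Centre of the face of the grey push plate on the crate's slope, 60 wide (y) by 30 up the slope, 10 proud of it; moves with the plate. z: the slope's outward normal, 45 degrees up towards the front; x: up the slope. At rest it lies 20 behind the crate's front, at crate y = 0, 114 high.
- plate (a joint): How far the plate is pressed in along its normal, m: 0 at rest, 0.008 fully in. Sprung: about 1.8 N to start, 4.5 N fully in; comes back when let go. The drawer is let go at about 0.005; pressing fully is safe.
- drawer (a joint): How far the hidden drawer is out, m: 0 shut and latched (flush, no handle), 0.125 fully out. Once released a spring (2 to 3 N) drives it out in about 1 s and holds it out. To latch it push it in to about -0.002 (about 5 N; end stop at -0.005): a catch then engages by itself and it stays within 0.002 of 0 when let go.
- drawer_in (a point): Centre of the drawer's inner floor, 14 above the table; moves with the drawer; axes as the crate's. Inside 117 (x) by 160 (y); walls 5 thick rise 46 above the floor. It lies 66.5 behind the crate's front when shut, 58.5 ahead of it when fully out.
- drawer_front (a point): Centre of the outer face of the drawer's front panel, 37 above the table; moves with the drawer; axes as the crate's. The panel is 182 wide, 60 high (7 to 67 above the table), 8 thick.
- short_opener_center (a point): The shorter steel bottle opener, lying flat, loose: 140 long (x), 0.17 kg. The point is its centre, 8 above its underside. Handle a bar 22 wide (y) and 16 high, from x = -70 to +34; at the +x end an open square head 40 long (from x = +30 to +70), 40 wide and 12 high. Grip the handle at this point, across y.
- short_opener: The same opener, origin at the middle of its underside.
- long_opener_center (a point): The longer steel bottle opener, of the same shape but 200 long (x), too long to lie in the drawer. To be left alone. The point is its centre, 8 above its underside.
- vase: White ceramic vase, 100 across, 168 high, origin at the centre of its foot. To be left alone.
- rack: Grey plastic rack, 120 by 120, with upright square glass coasters, 105 high in all, origin at the centre of its underside. To be left alone.
- tape: Roll of brown packing tape lying flat, 110 across, 48 high, origin at the centre of its underside. To be left alone.

How it is judged:
By the outcome, as a careful person would: the job done as asked, in the order asked, and still so for the second after the job is handed in, with the robot touching nothing.
It also fails if it takes over 67 s, if anything falls off the work surface, if the arm or the gripper's body presses on something with over 40 N, if the wrist force passes 120 N, or if a joint passes its speed limit or range.

## Robot

A 7-joint arm with a two-finger parallel gripper is mounted at the origin on the work surface. World frame = base frame: x ahead of the robot, y to its left, z up, the work surface at z = 0. Lengths are in m, angles in rad, forces in N, time in s.
With the tool pointing down it reaches from about 0.425 to 1.025 m from the base axis. Payload 9.4 kg.
Tool frame: the origin (TCP) lies between the finger pads; the fingertips stand 14 mm ahead of it and the grasp point (between the pads) lies 5 mm behind it; z points along the fingers, x is the direction in which the jaws open and shut, and the axes are right-handed (so a half turn about z gives the same grasp; the last joint's range is limited). The gripper opens to 93 mm and grips with 3 to 60 N. Pads are 15 mm wide; open, the fingers measure 128 mm over their backs; the gripper's body (75 mm by 188 mm) begins 65 mm behind the grasp point.
Start: joints at [-1.396, 0.599, -0.003, 1.599, 0.002, 0.943, -0.08], TCP at [0.181, 0.702, 0.233] pointing down, gripper open.
Joint ranges: [-2.57, 2.57], [-0.35, 1.97], [-1.29, 1.29], [0.11, 2.56], [-1.05, 4.19], [0.11, 1.86], [-2.63, 2.63]. Speed limits (rad/s): [2.22, 2.22, 3.01, 3.01, 3.14, 3.14, 3.14].

## Interface

Orientations are given as a unit quaternion [w, x, y, z].
In Python, from workcell import sense, read_camera, get_calibration, order gives the robot as it stands.
- The arm moves only by the tool move_arm, never from a script. Its argument "targets" is a list of rows, each a list of 3 entries, a list of its own where there are three numbers: the turn, a rotation vector about the tool's x, y, z in rad, then the shift along the tool's x, y, z in mm, then the finger opening in mm, from 0 to 93. A call has 1 to 20 rows; each row shifts and turns the pose as measured when the row begins, along the tool's axes as they then stand; what a row does not reach is not made up. A row lasts 1/10 s, in which the tool goes at most 50 mm and 8.59 degrees, less where a joint would pass 70% of its speed; a pose out of reach is approached as far as the arm can. A call with a gripper value outside its range is refused whole. The fingers move at their own pace and stop on an object; the grip force is fixed at half the most. Time passes only in rows, so rows that do not move let the fingers close. It gives the time, the measured TCP pose, the force and the opening at its end, in the units of the state.
- sense(): the state, without advancing time (a new reading comes with each control period).
- read_camera(name): name is "scene" or "top" or "wrist"; returns (picture, depth): 400x640x3 uint8, red, green, blue; 400x640 float32, m along the optical axis (not along the pixel's ray), 0 where there is no reading.
- get_calibration(name): a dict with "K" (3x3 intrinsics, pixels), "rvec" (rotation vector, rad) and "tvec" (3), from world to camera coordinates, as OpenCV has them; the wrist camera has in their place "tool_from_camera" (4x4, takes a point from camera to tool coordinates, whose origin is the TCP and whose axes are the tool frame's). Camera axes: x right, y down, z forward; pixel columns grow to the right and rows downward; lengths in m; the calibration is good to about 2 mm. A picture is of the moment at which its call begins: read the wrist's pose just before it. get_calibration takes no time and is no camera call.
- order.job_done(): hands the job in, once; it reports no verdict.
The state is a dict: "time": time; "joints": joint angles; "joint_vel": joint speeds; "joint_torque": joint torques, N m; "eef_pos": TCP position; "tool_rot": TCP orientation; "wrist_force": force on the tool from outside, world axes, zero at the start; "moment": the same for the moment, N m; "grip_width": opening from 0.0 (shut) to 1.0 (fully open).
Only numpy, scipy, OpenCV 4.12 (cv2) and the standard library are available. Lean on these libraries where they do the work, as an engineer would, in place of code of your own. Each camera call takes 0.05 s, during which the arm holds its last target. There are 200 camera calls.

## Working session

There is one attempt and no reset: what is moved stays moved. The work goes in short steps, Python scripts to look and compute and a tool call to move; the robot and the scene stay as the last step left them, time stands still between calls to the robot, and variables do not carry over. Pictures are saved under pics/ and viewed, about 8 in all and at most 12, crops included, and the job is handed in when it is done.

Besides the shell and the picture viewer there is one more tool, called after ">>>" as name(argument=value, ...) on one line, values as JSON. move_arm: Moves the arm, as the interface text tells. Its arguments: {"type":"object","properties":{"targets":{"type":"array"}},"required":["targets"]}

```bash
mkdir -p pics; ls; cat > h.py <<'E'
import numpy as np, cv2
from workcell import sense, read_camera, get_calibration, order
from scipy.spatial.transform import Rotation as R
def cloud(name):
    s=sense(); im,d=read_camera(name); c=get_calibration(name); K=np.array(c["K"])
    v,u=np.mgrid[:400,:640]; P=np.stack([(u-K[0,2])/K[0,0]*d,(v-K[1,2])/K[1,1]*d,d],-1)
    if name=="wrist":
        T=np.array(c["tool_from_camera"]); P=P@T[:3,:3].T+T[:3,3]
        W=P@rot(s).as_matrix().T+np.array(s["eef_pos"])
    else:
        Rm=cv2.Rodrigues(np.array(c["rvec"],float))[0]; W=(P-np.array(c["tvec"]).ravel())@Rm
    W[d==0]=np.nan
    return im,W
def rot(s):
    q=s["tool_rot"]; return R.from_quat([q[1],q[2],q[3],q[0]])
def save(n,im): cv2.imwrite("pics/"+n+".png",im[:,:,::-1])
E
python3 - <<'E'
from h import *
for n in("scene","top"):
    im,W=cloud(n); save(n+"0",im); np.savez(n+"0.npz",im=im,W=W)
s=sense();print(s)
E
```

```text
pics
{'time': 0.1, 'joints': array([-1.39569496,  0.60004671, -0.00255105,  1.60005148,  0.00180597,
        0.94288433, -0.07978683]), 'joint_vel': array([ 0.00158841, -0.00196494,  0.00039476, -0.00293742,  0.00096339,
       -0.00044833, -0.00173396]), 'joint_torque': array([ 5.34503968e-03, -7.66555023e+01,  1.50223754e+00, -2.52937585e+01,
       -5.23267162e-02,  1.35757669e-02,  6.36693335e-05]), 'eef_pos': array([0.18053815, 0.70173293, 0.23184448]), 'tool_rot': array([ 4.74672219e-04,  7.90275072e-01,  6.12751850e-01, -5.06095537e-04]), 'wrist_force': array([ 0.0964242 , -0.13705766,  0.22223666]), 'moment': array([-0.01075062, -0.017129  ,  0.02197199]), 'grip_width': 1.0002241656401576}
```

View pics/scene0.png

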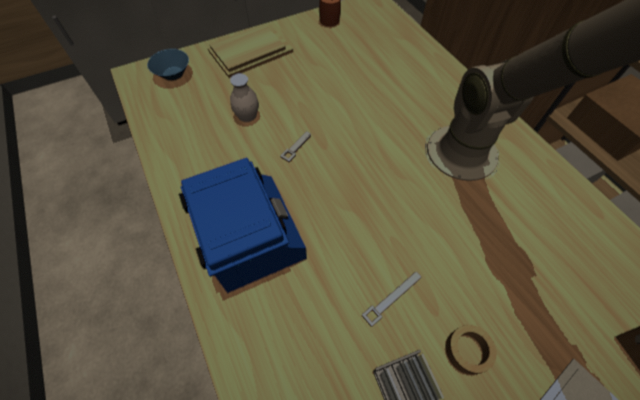

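View pics/top0.png

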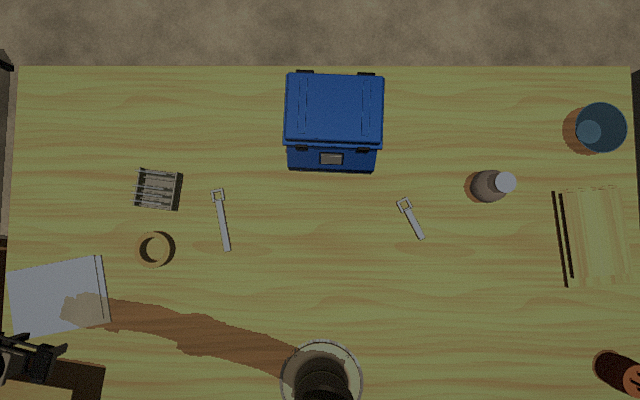

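The top view shows the robot base at (320,380) and the crate at (335,120), with its front facing the robot and the plate at (331,158). The short opener is at (410,218) with its head at (405,203), and the long opener at (221,220). The rack is at (157,189), the tape at (154,249) and the vase at (487,185).

```bash
python3 - <<'E'
from h import *
z=np.load("top0.npz"); im=z["im"]; W=z["W"]
hsv=cv2.cvtColor(im,cv2.COLOR_RGB2HSV)
def box(m,name):
    P=W[m]; P=P[~np.isnan(P).any(1)]
    print(name,len(P),"min",np.nanpercentile(P,2,0).round(3),"max",np.nanpercentile(P,98,0).round(3))
    return P
def roi(u0,u1,v0,v1):
    m=np.zeros((400,640),bool); m[v0:v1,u0:u1]=1; return m
K=np.array(get_calibration("top")["K"]); c=get_calibration("top")
Rm=cv2.Rodrigues(np.array(c["rvec"],float))[0]; C=-Rm.T@np.array(c["tvec"]).ravel(); print("cam",C.round(3),K[0,0])
def ray(u,v,h):
    d=Rm.T@np.linalg.inv(K)@[u,v,1]; return (C+d*(h-C[2])/d[2]).round(4)
for nm,r in(("short",(392,430,193,245)),("long",(205,236,182,255))):
    m=roi(*r)&(hsv[:,:,1]<60)&(hsv[:,:,2]>90)
    m8=cv2.morphologyEx(m.astype(np.uint8),cv2.MORPH_CLOSE,np.ones((3,3)))
    cs,_=cv2.findContours(m8,cv2.RETR_EXTERNAL,cv2.CHAIN_APPROX_NONE); k=max(cs,key=cv2.contourArea)
    rect=cv2.minAreaRect(k); print(nm,rect)
    print([ray(*p,.014) for p in cv2.boxPoints(rect)], ray(*rect[0],.014))
    box(m,nm)
blue=(hsv[:,:,0]>100)&(hsv[:,:,0]<130)&(hsv[:,:,1]>120)
m=roi(270,400,60,190)&blue; P=box(m,"crate")
lid=P[P[:,2]>.2]; print("lid",cv2.minAreaRect(lid[:,:2].astype(np.float32)))
lo=P[(P[:,2]>.07)&(P[:,2]<.135)]; print("slope",cv2.minAreaRect(lo[:,:2].astype(np.float32)), np.percentile(lo,[1,50,99],0).round(3))
m=roi(318,346,150,167)&(hsv[:,:,1]<90); P=box(m,"plate");print(P.mean(0),cv2.minAreaRect(np.argwhere(m)[:,::-1].astype(np.float32)))
u,v=np.argwhere(m).mean(0)[::-1]; print(ray(u,v,.114))
for nm,r,h in(("vase",(460,520,165,205),.05),("rack",(130,185,165,213),.03),("tape",(132,178,228,270),.03)):
    box(roi(*r)&(W[:,:,2]>h),nm)
E
python3 - <<'E'
import cv2
a=cv2.imread("pics/top0.png"); b=cv2.hconcat([cv2.resize(a[60:180,270:400],None,fx=3,fy=3,interpolation=2),cv2.resize(a[180:300,370:500],None,fx=3,fy=3)])
cv2.imwrite("pics/crop.png",b)
E
```

```text
cam [0.478 0.004 1.212] 382.6290786648447
short ((411.50006103515625, 219.00003051757812), (44.27414321899414, 11.62755298614502), 63.43495178222656)
[array([ 0.5511, -0.2331,  0.014 ]), array([ 0.5676, -0.2658,  0.014 ]), array([ 0.4445, -0.3255,  0.014 ]), array([ 0.4283, -0.2931,  0.014 ])] [ 0.4976 -0.2795  0.014 ]
short 292 min [ 0.439 -0.315  0.006] max [ 0.561 -0.239  0.018]
long ((221.94232177734375, 219.7115478515625), (62.95328140258789, 12.159199714660645), 78.69007110595703)
[array([0.5858, 0.3534, 0.014 ]), array([0.5935, 0.3159, 0.014 ]), array([0.4006, 0.2729, 0.014 ]), array([0.393 , 0.3099, 0.014 ])] [0.4926 0.3129 0.014 ]
long 405 min [0.399 0.292 0.008] max [0.59  0.348 0.02 ]
crate 8708 min [ 0.647 -0.155  0.08 ] max [0.879 0.098 0.213]
lid ((0.7929889559745789, -0.02970215678215027), (0.2601991593837738, 0.18494421243667603), 87.73881530761719)
slope ((0.6724339127540588, -0.02590620517730713), (0.2575285732746124, 0.053883522748947144), 87.52177429199219) [[ 0.643 -0.152  0.075]
 [ 0.671 -0.028  0.103]
 [ 0.7    0.1    0.131]]
plate 246 min [ 0.658 -0.057  0.1  ] max [0.685 0.009 0.124]
[ 0.67093584 -0.02540541  0.11434252] ((330.86767578125, 157.8815460205078), (23.90757942199707, 11.537763595581055), 3.1798300743103027)
[ 0.671  -0.0254  0.114 ]
vase 1131 min [ 0.553 -0.525  0.055] max [ 0.638 -0.453  0.169]
rack 764 min [0.53  0.446 0.031] max [0.637 0.572 0.107]
tape 674 min [0.351 0.463 0.031] max [0.451 0.567 0.051]
```

```bash
cat >> h.py <<'E'
yaw=-2.4*np.pi/180
ex=np.array([np.cos(yaw),np.sin(yaw),0]); ez=np.array([0,0,1.]); O=np.array([.649,-.025,0]); ey=np.cross(ez,ex)
def Rt(al,tilt=0):
    "tool x at heading al (rad), tool z down then leaned towards heading by tilt"
    h=np.array([np.cos(al),np.sin(al),0]); z=h*np.sin(tilt)-ez*np.cos(tilt); x=h*np.cos(tilt)+ez*np.sin(tilt)
    return R.from_matrix(np.stack([x,np.cross(z,x),z],1))
def crate(x,y,z): return O+ex*x+ey*y+ez*z
def plan(p,Rg):
    s=sense(); r0=rot(s); dv=(r0.inv()*Rg).as_rotvec()
    sh=np.asarray(p)-s["eef_pos"]
    print("t",round(s["time"],2),"turn",dv.round(3),"| shift now axes",(r0.inv().apply(sh)*1e3).round(1),"| shift goal axes",(Rg.inv().apply(sh)*1e3).round(1),"dist",round(np.linalg.norm(sh)*1e3))
E
python3 - <<'E'
from h import *
s=sense()
for n in("top","scene"):
    z=np.load(n+"0.npz"); W=z["W"].reshape(-1,3); W=W[~np.isnan(W).any(1)]
    L=rot(s).inv().apply(W-s["eef_pos"])*1e3
    for a,b in((-60,20),(-110,-60),(-160,-110),(-200,-160)):
        k=L[(L[:,2]>a)&(L[:,2]<b)&(abs(L[:,:2])<150).all(1)]
        if len(k): print(n,a,b,len(k),k.min(0).round(),k.max(0).round())
p=np.array([.671,-.0255,.114]); Rp=Rt(yaw,np.pi/4); n=-Rp.as_matrix()[:,2]
plan(p+n*.074,Rp); plan([.58,-.02,.33],Rt(yaw))
E
```

```text
top -60 20 231 [-64. -10. -60.] [63. 10. 16.]
top -110 -60 737 [ -96.  -37. -110.] [ 56.  36. -60.]
top -160 -110 1108 [ -96.  -36. -160.] [  21.   35. -110.]
top -200 -160 135 [ -42.  -32. -172.] [ -20.   34. -160.]
scene -60 20 42 [-61.   6.  -6.] [-47.  11.  15.]
t 0.1 turn [-0.532  0.659  1.286] | shift now axes [-593.   605.    66.4] | shift goal axes [284.7 706.1 377.4] dist 850
t 0.1 turn [1.000e-03 1.000e-03 1.361e+00] | shift now axes [-599.6  566.6  -97.3] | shift goal axes [429.3 704.4 -98.2] dist 831
```

>>> move_arm(targets=[[[0,0,0.136],[0,0,-10],0],[[0,0,0.136],[0,0,-10],0],[[0,0,0.136],[0,0,-10],0],[[0,0,0.136],[0,0,-10],0],[[0,0,0.136],[0,0,-10],0],[[0,0,0.136],[0,0,-10],0],[[0,0,0.136],[0,0,-10],0],[[0,0,0.136],[0,0,-10],0],[[0,0,0.136],[0,0,-10],0],[[0,0,0.136],[0,0,-10],0]])

```text
time: 1.1
eef_pos: [0.1799, 0.6989, 0.3285]
tool_rot: [0.007, 0.999, -0.047, -0.002]
wrist_force: [-0.1, 0.1, 0.2]
grip_width: 0.191
```

>>> move_arm(targets=[[[0,0,0],[24,39,0],0],[[0,0,0],[24,39,0],0],[[0,0,0],[24,39,0],0],[[0,0,0],[24,39,0],0],[[0,0,0],[24,39,0],0],[[0,0,0],[24,39,0],0],[[0,0,0],[24,39,0],0],[[0,0,0],[24,39,0],0],[[0,0,0],[24,39,0],0],[[0,0,0],[24,39,0],0],[[0,0,0],[24,39,0],0],[[0,0,0],[24,39,0],0],[[0,0,0],[24,39,0],0],[[0,0,0],[24,39,0],0],[[0,0,0],[24,39,0],0],[[0,0,0],[24,39,0],0],[[0,0,0],[24,39,0],0],[[0,0,0],[24,39,0],0]])

```text
time: 2.9
eef_pos: [0.5494, -0.0634, 0.3339]
tool_rot: [0.006, 0.999, -0.042, -0.003]
wrist_force: [0.7, 0.9, -0.4]
grip_width: 0.006
```

```bash
python3 - <<'E'
from h import *
p=np.array([.671,-.0255,.114]); Rp=Rt(yaw,np.pi/4); n=-Rp.as_matrix()[:,2]
print(sense()["eef_pos"],sense()["joints"])
plan(p+n*.074,Rp)
im,W=cloud("wrist"); save("w1",im)
E
```

```text
[ 0.54938694 -0.06339825  0.3338807 ] [-0.48906719  0.33236591  0.67155073  1.89793448 -0.22828386  0.99593808
  0.19845183]
t 2.9 turn [ 0.028  0.791 -0.034] | shift now axes [ 66.6 -47.9 166.6] | shift goal axes [-70.7 -43.  166.3] dist 186
```

>>> move_arm(targets=[[[0,0.13,0],[0,-8,0],0],[[0,0.13,0],[0,-8,0],0],[[0,0.13,0],[0,-8,0],0],[[0,0.13,0],[0,-8,0],0],[[0,0.13,0],[0,-8,0],0],[[0,0.13,0],[0,-4,0],0],[[0,0,0],[0,0,0],0]])

```text
time: 3.65
eef_pos: [0.5534, -0.0594, 0.331]
tool_rot: [0.051, 0.957, -0.055, 0.279]
wrist_force: [0.8, -0.7, -0.2]
grip_width: 0.003
```

```bash
python3 - <<'E'
from h import *
p=np.array([.671,-.0255,.114]); Rp=Rt(yaw,np.pi/4); n=-Rp.as_matrix()[:,2]
print(sense()["eef_pos"],sense()["joints"])
plan(p+n*.074,Rp)
im,W=cloud("wrist"); save("w2",im)
E
```

```text
[ 0.55343971 -0.05943187  0.33103269] [-0.6935849   0.12302158  0.67781013  2.2989939   0.36560114  0.20452474
 -0.49358643]
t 3.65 turn [ 0.109  0.217 -0.03 ] | shift now axes [-36.9 -55.3 168.1] | shift goal axes [-71.4 -38.8 161.5] dist 181
```

View pics/w2.png

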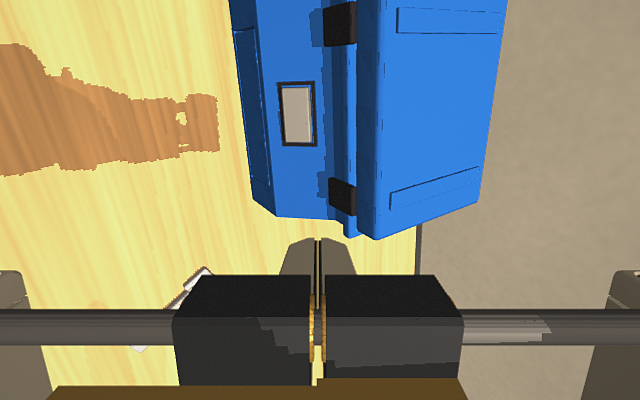

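The wrist view shows the plate at about (297,114) on the crate's slope, with the closed fingers at (318,300). I'll refine the plate's position from this view.

>>> move_arm(targets=[[[0,0,0],[-7,-11,25],0],[[0,0,0],[-7,-11,25],0],[[0,0,0],[-7,-11,25],0],[[0,0,0],[-7,-11,25],0],[[0.05,0.1,-0.01],[-7,-6,0],0],[[0.06,0.1,-0.02],[0,0,0],0],[[0,0,0],[0,0,0],0]])

```text
time: 4.4
eef_pos: [0.564, -0.0593, 0.2744]
tool_rot: [0.07, 0.955, -0.055, 0.281]
wrist_force: [-0.1, 0.4, -0.4]
grip_width: 0.004
```

```bash
cat > pl.py <<'E'
from h import *
p=np.array([.671,-.0255,.114]); Rp=Rt(yaw,np.pi/4); n=-Rp.as_matrix()[:,2]
print(sense()["eef_pos"],sense()["joints"])
plan(p+n*.074,Rp)
im,W=cloud("wrist"); h=cv2.cvtColor(im,cv2.COLOR_RGB2HSV)
m=(h[:,:,1]<60)&(h[:,:,2]>120)&(np.linalg.norm(W-p,axis=2)<.05)
P=W[m]; print(len(P),P.mean(0).round(4),P.min(0).round(3),P.max(0).round(3))
c=P-P.mean(0); print(np.linalg.svd(c,full_matrices=False)[2].round(3))
b=(h[:,:,0]>100)&(h[:,:,0]<130)&(h[:,:,1]>120)
Q=W[b&(abs(W[:,:,2]-.05)<.02)]; 
if len(Q): f=np.polyfit(Q[:,1],Q[:,0],1); print("front face x at y=-.025",np.polyval(f,-.025),"yaw",-np.degrees(np.arctan(f[0])),len(Q))
E
python3 pl.py
```

```text
[ 0.56396053 -0.0592517   0.27444483] [-0.40952587  0.23132933  0.34506941  2.35026181  1.39657546  0.139629
 -1.56564641]
t 4.4 turn [ 0.145  0.21  -0.016] | shift now axes [-15.6 -54.3 113.1] | shift goal axes [-38.8 -38.2 114.1] dist 126
1949 [ 0.6682 -0.0257  0.1156] [ 0.656 -0.056  0.104] [0.684 0.003 0.126]
[[-0.043 -0.999 -0.005]
 [ 0.737 -0.035  0.675]
 [ 0.675 -0.025 -0.738]]
front face x at y=-.025 0.6474686841699302 yaw -2.351770638026002 3453
```

```bash
cat > fk.py <<'E'
from h import *
from scipy.optimize import least_squares
D=[([-1.39569496,.60004671,-.00255105,1.60005148,.00180597,.94288433,-.07978683],[.18053815,.70173293,.23184448],[4.74672219e-04,.790275,.612752,-5.06e-04]),
([-.48906719,.33236591,.67155073,1.89793448,-.22828386,.99593808,.19845183],[.54938694,-.06339825,.3338807],[.006,.999,-.042,-.003]),
([-.6935849,.12302158,.67781013,2.2989939,.36560114,.20452474,-.49358643],[.55343971,-.05943187,.33103269],[.051,.957,-.055,.279]),
([-.40952587,.23132933,.34506941,2.35026181,1.39657546,.139629,-1.56564641],[.56396053,-.0592517,.27444483],[.07,.955,-.055,.281])]
rz=lambda a:R.from_euler('z',a); ry=lambda a:R.from_euler('y',a)
def fk(x,j,sg):
    h,a,b,L,o,o7,e1,e2,e3,e4=x
    T=rz(sg[0]*j[0]+o); p=np.array([0,0,h])
    for r,t in((ry(j[1]),[e1,0,0]),(rz(sg[1]*j[2]),[0,e4,a]),(ry(j[3]),[e2,0,0]),(rz(sg[2]*j[4]),[0,0,b]),(ry(j[5]),[e3,0,0]),(rz(sg[3]*j[6]+o7),[0,0,L])):
        T=T*r; p=p+T.apply(t)
    return p,T
def res(x,sg):
    o=[]
    for j,p,q in D:
        P,T=fk(x,j,sg); Q=R.from_quat([*q[1:],q[0]])
        o+=list((P-p)*10)+list((Q.inv()*T).as_rotvec())
    return o+list(np.array(x[6:])*.05)
def fit():
    import itertools; best=None
    for sg in itertools.product((1,-1),repeat=4):
        for o,o7 in itertools.product((0,.08,3.14),(0,1.57,3.14)):
            f=least_squares(res,[.35,.4,.4,.25,o,o7,0,0,0,0],args=(sg,))
            if best is None or f.cost<best[0]: best=(f.cost,f.x,sg)
    return best
def ik(x,sg,p,Rg,j0):
    lo=np.array([-2.57,-.35,-1.29,.11,-1.05,.11,-2.63])+.03; hi=np.array([2.57,1.97,1.29,2.56,4.19,1.86,2.63])-.03
    def f(j):
        P,T=fk(x,j,sg); return list((P-p)*10)+list((Rg.inv()*T).as_rotvec())+list((j-j0)*1e-3)
    s=least_squares(f,np.clip(j0,lo,hi),bounds=(lo,hi)); return np.abs(s.fun[:6]).max(),s.x
E
python3 - <<'E'
from fk import *
c,x,sg=fit(); print(c,x.round(4),sg); np.savez("fk.npz",x=x,sg=sg)
p=np.array([.669,-.0257,.115])
for tilt in(30,37,45):
  Rp=Rt(yaw,np.radians(tilt)); n=-Rp.as_matrix()[:,2]
  for rzz in(0,90,-90,180):
    for j5 in(0,1.4,3.14):
      for st in(.02,.074):
        e,j=ik(x,sg,p+n*st,Rp*rz(np.radians(rzz)),np.array([-.1,.3,0,2.2,j5,.4,0 if j5<2 else -1.]))
        if e<.01: print(tilt,rzz,j5,st,round(e,4),j.round(2))
E
```

```text
0.0015667166040684245 [ 3.6820e-01  6.1010e-01  4.7180e-01  3.3910e-01 -4.3200e-02  3.1022e+00
  1.5900e-02  1.7100e-02  3.0000e-03 -2.5000e-02] (-1, -1, -1, -1)
30 0 0 0.02 0.0 [ 0.56  0.72 -0.88  2.21  1.88  0.57 -1.83]
30 0 0 0.074 0.0 [ 0.51  0.55 -0.78  2.25  1.78  0.43 -1.8 ]
30 0 1.4 0.02 0.0 [ 0.5   0.68 -0.78  2.21  1.92  0.5  -1.88]
30 0 1.4 0.074 0.0 [ 0.44  0.52 -0.67  2.26  1.81  0.37 -1.85]
30 0 3.14 0.02 0.0 [ 0.21  0.59 -0.37  2.22  2.21  0.28 -2.25]
30 0 3.14 0.074 0.0 [ 0.14  0.46 -0.27  2.26  2.13  0.18 -2.2 ]
30 90 3.14 0.02 0.0 [-0.43  0.64  0.52  2.22  4.08  0.32  0.47]
30 90 3.14 0.074 0.0 [-0.38  0.5   0.43  2.26  4.16  0.21  0.43]
30 -90 0 0.02 0.0 [ 0.45  0.66 -0.7   2.22  1.95  0.45 -0.37]
30 -90 0 0.074 0.0 [ 0.4   0.51 -0.62  2.26  1.84  0.34 -0.31]
30 -90 1.4 0.02 0.0 [ 0.34  0.62 -0.55  2.22  2.04  0.36 -0.49]
30 -90 1.4 0.074 0.0 [ 0.28  0.48 -0.46  2.26  1.93  0.26 -0.41]
30 -90 3.14 0.02 0.0 [-0.02  0.57 -0.06  2.22  2.82  0.18 -1.33]
30 -90 3.14 0.074 0.0 [ 0.05  0.46 -0.15  2.26  2.34  0.14 -0.86]
30 180 0 0.02 0.0 [ 0.29  0.6  -0.48  2.22  2.1   0
[... 2177 characters left out ...]
0 0.074 0.0 [ 0.65  0.77 -1.02  2.46  2.38  0.91 -0.72]
45 -90 1.4 0.02 0.0 [ 0.49  0.78 -0.77  2.38  2.55  0.84 -0.88]
45 -90 1.4 0.074 0.0 [ 0.51  0.68 -0.8   2.46  2.51  0.81 -0.91]
45 -90 3.14 0.02 0.0 [ 0.05  0.67 -0.16  2.39  2.96  0.71 -1.45]
45 -90 3.14 0.074 0.0 [ 0.04  0.56 -0.15  2.47  2.95  0.68 -1.47]
45 180 0 0.02 0.0 [ 0.38  0.73 -0.61  2.39  2.65  0.79  0.55]
45 180 0 0.074 0.0 [ 0.42  0.63 -0.67  2.46  2.6   0.77  0.54]
45 180 1.4 0.02 0.0 [ 0.2   0.68 -0.36  2.39  2.82  0.73  0.31]
45 180 1.4 0.074 0.0 [ 0.21  0.58 -0.38  2.47  2.79  0.71  0.3 ]
45 180 3.14 0.02 0.0 [-0.29  0.7   0.3   2.39  3.29  0.72 -0.33]
45 180 3.14 0.074 0.0 [-0.3   0.59  0.31  2.47  3.28  0.69 -0.3 ]
```

>>> move_arm(targets=[[[0,0,-0.13],[0,0,0],0],[[0,0,-0.13],[0,0,0],0],[[0,0,-0.13],[0,0,0],0],[[0,0,-0.13],[0,0,0],0],[[0,0,-0.13],[0,0,0],0],[[0,0,-0.13],[0,0,0],0],[[0,0,-0.13],[0,0,0],0],[[0,0,-0.13],[0,0,0],0],[[0,0,-0.13],[0,0,0],0],[[0,0,-0.13],[0,0,0],0],[[0,0,-0.13],[0,0,0],0],[[0,0,-0.13],[0,0,0],0]])

```text
time: 5.65
eef_pos: [0.5674, -0.0574, 0.2756]
tool_rot: [0.246, 0.704, 0.651, 0.141]
wrist_force: [-0.3, -0.3, -0.8]
grip_width: 0.002
```

```bash
sed -i 's/^p=.*/p=np.array([.669,-.0257,.115]); Rp=Rt(yaw,np.pi\/4)*R.from_euler("z",-np.pi\/2); n=-Rp.as_matrix()[:,2]/' pl.py; python3 pl.py
```

```text
[ 0.56744515 -0.05739913  0.27563717] [-0.24676113  0.22663319  0.14099742  2.32324924  1.26488515  0.20300318
  0.16939711]
t 5.65 turn [-0.226  0.141  0.021] | shift now axes [ 52.2 -16.6 110.9] | shift goal axes [ 35.9 -42.8 110.4] dist 124
1694 [ 0.6671 -0.026   0.1149] [ 0.656 -0.056  0.104] [0.686 0.003 0.125]
[[-0.035 -0.999  0.002]
 [-0.724  0.024 -0.69 ]
 [-0.689  0.026  0.724]]
front face x at y=-.025 0.6469565397986393 yaw -2.2863945284316434 5393
```

>>> move_arm(targets=[[[-0.05,0.03,0],[8,-8,0],0],[[-0.05,0.03,0],[8,-8,0],0],[[-0.05,0.03,0],[8,-8,0],0],[[-0.05,0.03,0],[8,-8,0],0],[[-0.05,0.03,0],[8,-8,0],0],[[0,0,0],[0,0,0],0]])

```text
time: 6.3
eef_pos: [0.5487, -0.0405, 0.2566]
tool_rot: [0.277, 0.682, 0.642, 0.214]
wrist_force: [-0.5, -0.7, -0.4]
grip_width: 0.007
```

```bash
python3 pl.py
```

```text
[ 0.54866387 -0.04052646  0.25658976] [ 0.08442255  0.26245338 -0.28285713  2.47791022  2.34719731  0.39688395
 -0.93804295]
t 6.3 turn [-0.074  0.074  0.013] | shift now axes [ 28.2  -7.1 109.8] | shift goal axes [ 19.9 -15.5 110.7] dist 114
1635 [ 0.6668 -0.026   0.1147] [ 0.655 -0.055  0.104] [0.685 0.003 0.125]
[[ 0.032  0.999 -0.006]
 [ 0.715 -0.019  0.699]
 [-0.699  0.027  0.715]]
front face x at y=-.025 0.6470261815646242 yaw -2.293785113556772 6629
```

>>> move_arm(targets=[[[-0.04,0.04,0.01],[10,-7,20],0],[[-0.04,0.04,0],[10,-7,20],0],[[0,0,0],[4,-2,25],0],[[0,0,0],[0,0,25],0],[[0,0,0],[0,0,15],0],[[0,0,0],[0,0,0],0]])

```text
time: 6.95
eef_pos: [0.6195, -0.0395, 0.1661]
tool_rot: [0.292, 0.671, 0.636, 0.246]
wrist_force: [-0.4, 0.5, -0.3]
grip_width: 0.003
```

```bash
sed -i 's/^O=/O=/; s/p+n\*.074/p+n*.014/' pl.py; python3 pl.py
```

```text
[ 0.61945627 -0.03954809  0.16612966] [ 0.17837461  0.56631563 -0.40403164  2.46045024  2.60534513  0.72706966
 -1.1395801 ]
t 6.95 turn [-0.004  0.049  0.009] | shift now axes [18.7 -1.2 55.9] | shift goal axes [15.9 -1.6 56.7] dist 59
3392 [ 0.6667 -0.0264  0.1146] [ 0.654 -0.056  0.104] [0.687 0.003 0.125]
[[ 0.04   0.999 -0.001]
 [ 0.719 -0.028  0.694]
 [ 0.693 -0.028 -0.72 ]]
front face x at y=-.025 0.6470502794038971 yaw -2.297164065609935 15289
```

>>> move_arm(targets=[[[0,0.04,0.01],[16,-1,15],0],[[0,0,0],[3,0,15],0],[[0,0,0],[0,0,12],0],[[0,0,0],[0,0,6],0],[[0,0,0],[0,0,5],0],[[0,0,0],[0,0,5],0],[[0,0,0],[0,0,4],0]])

```text
time: 7.7
eef_pos: [0.6643, -0.0273, 0.1219]
tool_rot: [0.283, 0.668, 0.639, 0.254]
wrist_force: [-1.6, 1.8, 2.9]
grip_width: 0.006
```

```bash
python3 pl.py|head -3; python3 -c "
from h import *;print(sense()['wrist_force'])
im,W=cloud('top');m=(abs(W[...,2]-.06)<.012)&(W[...,0]>.45)&(W[...,0]<.64)&(W[...,1]>-.14)&(W[...,1]<.1);print(m.sum(),W[m].min(0) if m.any() else '')"
```

```text
[ 0.66429772 -0.02732313  0.12186349] [ 0.17385794  0.68383476 -0.40360844  2.38224942  2.64753255  0.75953598
 -1.14209475]
t 7.7 turn [-0.006  0.024  0.008] | shift now axes [ 1.7 -1.6 -5.9] | shift goal axes [ 1.8 -1.6 -5.9] dist 6
[0.31047675 0.52797258 1.06016751]
1 [ 0.63659797 -0.10674893  0.04994609]
```

>>> move_arm(targets=[[[0,0,0],[0,0,4],0],[[0,0,0],[0,0,4],0],[[0,0,0],[0,0,4],0],[[0,0,0],[0,0,2],0]])

```text
time: 8.2
eef_pos: [0.6651, -0.0276, 0.1208]
tool_rot: [0.287, 0.664, 0.641, 0.255]
wrist_force: [-6.3, 0.3, 7.8]
grip_width: 0.004
```

```bash
python3 pl.py|head -3; cat > dr.py <<'E'
from h import *
print(sense()['wrist_force'])
im,W=cloud('top');
m=(abs(W[...,2]-.06)<.012)&(W[...,0]>.45)&(W[...,0]<.64)&(W[...,1]>-.14)&(W[...,1]<.1);print(m.sum(),W[m].min(0) if m.any() else '')
save('t',im[80:280,220:470])
E
python3 dr.py
```

```text
[ 0.66509426 -0.02757025  0.12076806] [ 0.1747943   0.69023326 -0.40437238  2.38543661  2.65734784  0.77513629
 -1.14072559]
t 8.2 turn [0.002 0.024 0.016] | shift now axes [ 1.9 -1.3 -7.3] | shift goal axes [ 2.  -1.4 -7.2] dist 8
[-17.38610286   0.45910051  22.87930275]
107 [ 0.5406421  -0.10817153  0.05125883]
```

>>> move_arm(targets=[[[0,0,0],[0,0,-15],0],[[0,0,0],[0,0,-25],0],[[0,0,0],[0,0,-35],0],[[0,0,0],[0,0,-35],0]])

```text
time: 8.7
eef_pos: [0.586, -0.0231, 0.1979]
tool_rot: [0.286, 0.666, 0.64, 0.254]
wrist_force: [-0.3, 0.3, -0.2]
grip_width: 0.003
```

```bash
python3 dr.py; python3 - <<'E'
from fk import *
z=np.load("fk.npz"); x,sg=z["x"],z["sg"]
s=sense(); print(s["eef_pos"],s["joints"].round(2)); P,T=fk(x,s["joints"],sg); print("fk err",P-s["eef_pos"])
j0=s["joints"]; d=np.radians
for nm,p,Rg in(("g-64",[.498,-.28,.02],Rt(d(-63.7))),("g116",[.498,-.28,.02],Rt(d(116.3))),("p0",crate(-.077,0,.03),Rt(yaw,.12)),("p180",crate(-.077,0,.03),Rt(yaw,.12)*rz(np.pi))):
  for k in(j0,np.array([0,.6,0,1.9,0,.6,0.]),np.array([.5,.6,0,1.9,0,.6,-2.])):
    e,j=ik(x,sg,p,Rg,k); print(nm,round(e,3),j.round(2))
E
```

```text
[-0.34545979  0.33860265 -0.15947558]
141 [ 0.51968589 -0.106275    0.04877051]
[ 0.58225207 -0.02304102  0.20067074] [ 0.17  0.47 -0.43  2.52  2.58  0.69 -1.15]
fk err [0.001608   0.00710231 0.00519832]
g-64 0.0 [ 0.94  0.87 -0.75  2.04  1.01  0.66 -1.61]
g-64 0.0 [ 0.29  0.76  0.19  2.04 -0.35  0.37 -0.35]
g-64 0.0 [ 0.64  0.76 -0.3   2.04  0.52  0.42 -1.18]
g116 0.0 [ 1.12  1.03 -1.05  2.03  1.22  0.92  1.39]
g116 0.0 [ 0.76  0.78 -0.47  2.04  0.74  0.49  1.76]
g116 0.184 [ 0.26  0.78  0.34  2.1  -1.02  0.41 -2.6 ]
p0 0.0 [ 0.5   0.84 -0.79  2.13  1.26  0.6  -1.26]
p0 0.0 [-0.07  0.71  0.02  2.13 -0.03  0.19 -0.06]
p0 0.0 [ 0.21  0.73 -0.37  2.13  0.92  0.31 -0.97]
p180 0.14 [-0.2   0.72  0.2   2.24  4.16  0.14 -1.13]
p180 0.0 [ 0.31  0.75 -0.5   2.13  1.07  0.39  2.04]
p180 0.0 [-0.21  0.72  0.21  2.13 -0.65  0.22 -2.6 ]
```

View pics/t.png

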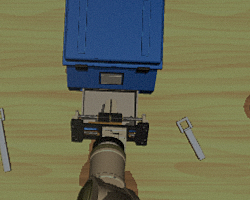

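The top view shows the drawer fully out in front of the crate, with the tool above it and the short opener undisturbed at (187,138) in the crop. Next I'll move over the opener.

```bash
python3 - <<'E'
from h import *
plan([.50,-.28,.27],Rt(np.radians(-63.7)))
E
```

```text
t 8.75 turn [ 0.301 -1.011  2.467] | shift now axes [-262.6   -5.4  -92.7] | shift goal axes [193.9 187.6 -69.3] dist 279
```

>>> move_arm(targets=[[[0,0,0],[-26,0,-30],60],[[0,0,0],[-33,0,-30],60],[[0,0,0],[-33,0,-15],60],[[0,0,0],[-33,0,-10],60],[[0,0,0],[-33,0,-5],60],[[0,0,0],[-33,0,0],60],[[0,0,0],[-33,0,0],60],[[0,0,0],[-33,-2,0],60],[[0,0,0],[-20,-2,0],60]])

```text
time: 9.65
eef_pos: [0.4978, -0.3034, 0.2763]
tool_rot: [0.29, 0.663, 0.643, 0.251]
wrist_force: [0.0, 0.7, -0.7]
grip_width: 0.637
```

>>> move_arm(targets=[[[0.015,-0.0505,0.123],[0,0,0],60],[[0.015,-0.0505,0.123],[0,0,0],60],[[0.015,-0.0505,0.123],[0,0,0],60],[[0.015,-0.0505,0.123],[0,0,0],60],[[0.015,-0.0505,0.123],[0,0,0],60],[[0.015,-0.0505,0.123],[0,0,0],60],[[0.015,-0.0505,0.123],[0,0,0],60],[[0.015,-0.0505,0.123],[0,0,0],60],[[0.015,-0.0505,0.123],[0,0,0],60],[[0.015,-0.0505,0.123],[0,0,0],60],[[0.015,-0.0505,0.123],[0,0,0],60],[[0.015,-0.0505,0.123],[0,0,0],60],[[0.015,-0.0505,0.123],[0,0,0],60],[[0.015,-0.0505,0.123],[0,0,0],60],[[0.015,-0.0505,0.123],[0,0,0],60],[[0.015,-0.0505,0.123],[0,0,0],60]])

```text
time: 11.25
eef_pos: [0.4834, -0.3311, 0.2741]
tool_rot: [0.171, 0.975, -0.067, 0.129]
wrist_force: [-0.3, -0.7, 0.8]
grip_width: 0.645
```

```bash
python3 - <<'E'
from h import *
print(sense()["eef_pos"],sense()["joints"].round(2))
plan([.50,-.28,.20],Rt(np.radians(-63.7)))
E
```

```text
[ 0.48335464 -0.33105087  0.27406999] [ 0.39  0.27 -0.03  2.17  0.65  0.43 -0.34]
t 11.25 turn [ 0.161 -0.418  0.958] | shift now axes [ -8.8 -73.9  53.2] | shift goal axes [-38.4 -37.5  74.1] dist 91
```

>>> move_arm(targets=[[[0.02,-0.052,0.12],[0,0,0],60],[[0.02,-0.052,0.12],[0,0,0],60],[[0.02,-0.052,0.12],[0,0,0],60],[[0.02,-0.052,0.12],[0,0,0],60],[[0.02,-0.052,0.12],[0,0,0],60],[[0.02,-0.052,0.12],[0,0,0],60],[[0.02,-0.052,0.12],[0,0,0],60],[[0.02,-0.052,0.12],[0,0,0],60],[[0,0,0],[-19,-19,30],60],[[0,0,0],[-19,-19,30],60],[[0,0,0],[0,0,0],60]])

```text
time: 12.35
eef_pos: [0.501, -0.28, 0.2132]
tool_rot: [-0.009, 0.835, -0.551, -0.008]
wrist_force: [1.1, 0.6, 0.7]
grip_width: 0.642
```

```bash
cat > op.py <<'E'
from h import *
print(sense()["eef_pos"],sense()["joints"].round(2),sense()["wrist_force"])
im,W=cloud("wrist"); save("w3",im)
m=(W[...,2]>.006)&(W[...,2]<.03)&(abs(W[...,0]-.5)<.11)&(abs(W[...,1]+.28)<.11)
m=cv2.morphologyEx(m.astype(np.uint8),cv2.MORPH_OPEN,np.ones((3,3)))>0
P=W[m]; print(len(P))
rc=cv2.minAreaRect(P[:,:2].astype(np.float32)); print(rc)
B=cv2.boxPoints(rc); print(B.round(4).tolist())
c=P[:,:2]; 
a=rc[2] if rc[1][0]>rc[1][1] else rc[2]-90
a=np.radians(a); a=a if np.cos(a)>0 else a+np.pi; print("heading",np.degrees(a))
plan([*rc[0],.10],Rt(a-np.pi/2)); plan([*rc[0],.017],Rt(a-np.pi/2))
E
python3 op.py
```

```text
[ 0.50098513 -0.28004977  0.21317012] [ 0.45  0.45 -0.03  1.96 -0.01  0.75 -0.74] [1.09626788 0.5805774  0.73727081]
2875
((0.49993956089019775, -0.28366518020629883), (0.1387513279914856, 0.040040548890829086), 27.193151473999023)
[[0.42910000681877136, -0.29760000109672546], [0.4474000036716461, -0.33320000767707825], [0.5708000063896179, -0.26980000734329224], [0.5525000095367432, -0.23420000076293945]]
heading 27.193151473999023
t 12.4 turn [-0.007  0.02  -0.071] | shift now axes [  3.3   2.2 114.7] | shift goal axes [  0.9   1.5 114.7] dist 115
t 12.4 turn [-0.007  0.02  -0.071] | shift now axes [  4.9   2.7 197.7] | shift goal axes [  0.9   1.5 197.7] dist 198
```

View pics/w3.png

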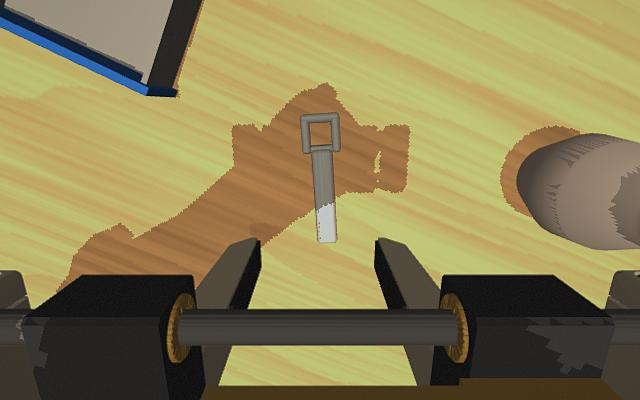

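The short opener is centred at about (320,180), head at the top (320,130), between the open fingers and clear of the vase on the right. I'll descend.

>>> move_arm(targets=[[[-0.007,0.02,-0.07],[1,2,20],60],[[0,0,0],[0,0,40],60],[[0,0,0],[0,0,40],60],[[0,0,0],[0,0,30],60],[[0,0,0],[0,0,0],60]])

```text
time: 12.9
eef_pos: [0.5011, -0.2912, 0.0867]
tool_rot: [0.001, 0.853, -0.522, 0.005]
wrist_force: [-0.4, 0.3, 0.5]
grip_width: 0.645
```

```bash
python3 op.py
```

```text
[ 0.5011052  -0.2912356   0.08665027] [ 0.44  0.62 -0.03  2.06  0.05  0.45 -0.72] [-0.37559614  0.25249903  0.50304556]
6515
((0.4996063709259033, -0.28351324796676636), (0.13855862617492676, 0.04010992869734764), 27.124805450439453)
[[0.42879998683929443, -0.2973000109195709], [0.4471000134944916, -0.3328999876976013], [0.5703999996185303, -0.26980000734329224], [0.5521000027656555, -0.23409999907016754]]
heading 27.124805450439453
t 12.95 turn [-0.004 -0.012 -0.002] | shift now axes [ -8.3  -1.8 -11.7] | shift goal axes [ -8.4  -1.8 -11.6] dist 14
t 12.95 turn [-0.004 -0.012 -0.002] | shift now axes [-9.3 -1.5 71.3] | shift goal axes [-8.4 -1.8 71.4] dist 72
```

>>> move_arm(targets=[[[-0.004,-0.012,0],[-8,-2,15],60],[[0,0,0],[0,0,25],60],[[0,0,0],[0,0,20],60],[[0,0,0],[0,0,8],60],[[0,0,0],[0,0,0],60]])

```text
time: 13.45
eef_pos: [0.5042, -0.2866, 0.0253]
tool_rot: [-0.001, 0.852, -0.523, 0.005]
wrist_force: [-0.1, 0.2, 0.1]
grip_width: 0.649
```

```bash
python3 - <<'E'
from h import *
s=sense();print(s["eef_pos"],s["wrist_force"])
plan([.4997,-.2836,.016],Rt(np.radians(27.1-90)))
E
```

```text
[ 0.5042302  -0.28663877  0.02527046] [-0.06303951  0.16010596  0.12021501]
t 13.45 turn [-0.007 -0.008 -0.003] | shift now axes [-4.8  2.7  9.2] | shift goal axes [-4.8  2.6  9.3] dist 11
```

>>> move_arm(targets=[[[-0.005,-0.008,0],[-5,3,6],60],[[0,0,0],[-1,0,3],60],[[0,0,0],[0,0,0],60],[[0,0,0],[0,0,0],0],[[0,0,0],[0,0,0],0],[[0,0,0],[0,0,0],0],[[0,0,0],[0,0,0],0],[[0,0,0],[0,0,0],0],[[0,0,0],[0,0,0],0],[[0,0,0],[0,0,0],0]])

```text
time: 14.45
eef_pos: [0.5002, -0.2833, 0.0195]
tool_rot: [-0.001, 0.852, -0.523, 0.003]
wrist_force: [-0.1, 0.2, 0.8]
grip_width: 0.232
```

>>> move_arm(targets=[[[0,0,0],[0,0,-10],0],[[0,0,0],[0,0,-30],0],[[0,0,0],[0,0,-40],0],[[0,0,0],[0,0,-40],0],[[0,0,0],[0,0,-30],0],[[0,0,0],[0,0,0],0]])

```text
time: 15.05
eef_pos: [0.4981, -0.2825, 0.1762]
tool_rot: [-0.001, 0.852, -0.523, 0.001]
wrist_force: [0.3, -0.2, -0.7]
grip_width: 0.234
```

```bash
sed -i 's/yaw=-2.4/yaw=-2.35/; s/O=np.array(\[.649,-.025,0\])/O=np.array([.6475,-.025,0])/' h.py; python3 - <<'E'
from h import *
s=sense();print(s["eef_pos"],s["wrist_force"],s["grip_width"],s["joints"].round(2))
plan(crate(-.080,0,.17),Rt(yaw,.08))
im,W=cloud("wrist"); save("w4",im)
E
```

```text
[ 0.49814895 -0.28248485  0.17622484] [ 0.2954342  -0.21632848 -0.70052743] 0.2340280384353339 [ 0.44  0.49 -0.04  2.01  0.03  0.65 -0.71]
t 15.05 turn [ 0.041  0.071 -1.06 ] | shift now axes [-201.2 -179.8    6.4] | shift goal axes [  58.  -263.4   10.9] dist 270
```

>>> move_arm(targets=[[[0,0,0],[-15,-12,0],0],[[0,0,0],[-25,-22,0],0],[[0,0,0],[-30,-28,0],0],[[0,0,0],[-30,-28,0],0],[[0,0,0],[-30,-28,0],0],[[0,0,0],[-30,-28,0],0],[[0,0,0],[-25,-22,0],0],[[0,0,0],[-14,-10,0],0],[[0.004,0.007,-0.106],[0,0,0],0],[[0.004,0.007,-0.106],[0,0,0],0],[[0.004,0.007,-0.106],[0,0,0],0],[[0.004,0.007,-0.106],[0,0,0],0],[[0.004,0.007,-0.106],[0,0,0],0],[[0.004,0.007,-0.106],[0,0,0],0],[[0.004,0.007,-0.106],[0,0,0],0],[[0.004,0.007,-0.106],[0,0,0],0],[[0.004,0.007,-0.106],[0,0,0],0],[[0.004,0.007,-0.106],[0,0,0],0],[[0,0,0],[0,0,0],0]])

```text
time: 17.0
eef_pos: [0.5517, -0.0116, 0.1478]
tool_rot: [-0.0, 1.0, 0.002, 0.018]
wrist_force: [-0.6, -0.7, -1.1]
grip_width: 0.234
```

```bash
cat > d2.py <<'E'
from h import *
s=sense();print(s["eef_pos"],s["wrist_force"],s["grip_width"],s["joints"].round(2))
plan(crate(-.080,0,.10),Rt(yaw,.08))
for n in("wrist","top"):
    im,W=cloud(n); save("d_"+n,im)
    C=(W-O)@np.stack([ex,ey,ez],1)   # crate coords
    m=(abs(C[...,2]-.060)<.008)&(C[...,0]>-.2)&(C[...,0]<-.005)&(abs(C[...,1])<.12)
    Q=C[m]; print(n,len(Q),np.percentile(Q,[1,50,99],0).round(4).tolist() if len(Q) else "")
    for nm,k in(("front",Q[(abs(Q[:,1])<.07)]),("left",Q[(Q[:,1]>.07)&(Q[:,0]>-.1)]),("right",Q[(Q[:,1]<-.07)&(Q[:,0]>-.1)])):
        if len(k): print(nm,len(k),k.min(0).round(4),np.median(k,0).round(4),k.max(0).round(4))
E
python3 d2.py
```

```text
[ 0.55169781 -0.01161578  0.14779525] [-0.63124537 -0.71075543 -1.06656227] 0.23374090629251007 [ 0.15  0.51 -0.32  2.09  0.31  0.55 -0.4 ]
t 17.0 turn [-0.003  0.044  0.046] | shift now axes [14.1 10.2 48.3] | shift goal axes [12.4  9.4 48.9] dist 51
wrist 1932 [[-0.1252, -0.0114, 0.0571], [-0.0931, 0.0806, 0.0612], [-0.0069, 0.0885, 0.068]]
front 446 [-0.1254 -0.0147  0.0524] [-0.1223  0.0065  0.0673] [-0.1172  0.0575  0.068 ]
left 1049 [-0.0999  0.0789  0.0527] [-0.0533  0.0815  0.0607] [-0.0051  0.0839  0.0635]
top 56 [[-0.1261, -0.0829, 0.055], [-0.0263, 0.0799, 0.0586], [-0.0057, 0.092, 0.0675]]
left 16 [-0.0282  0.0818  0.0556] [-0.0176  0.0838  0.0582] [-0.0068  0.0859  0.061 ]
right 25 [-0.045  -0.083   0.0544] [-0.0241 -0.0813  0.058 ] [-0.0057 -0.0783  0.0612]
```

View pics/d_wrist.png

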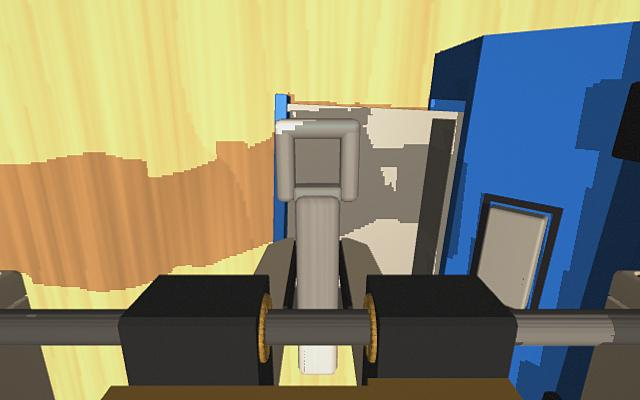

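The opener is held at (318,250) with its head at (317,160), above the open drawer. The drawer's front panel is at (280,165) and the left wall along (360,105). The cloud puts the front panel at crate x −125 to −117 and the side walls at ±80 to 84, which fits the model.

>>> move_arm(targets=[[[0,0.022,0.023],[7,5,0],0],[[0,0.022,0.023],[7,5,10],0],[[0,0,0],[0,0,15],0],[[0,0,0],[0,0,10],0],[[0,0,0],[0,0,0],0]])

```text
time: 17.6
eef_pos: [0.571, -0.023, 0.1123]
tool_rot: [-0.001, 0.999, -0.031, 0.043]
wrist_force: [-0.1, -0.1, -2.4]
grip_width: 0.23
```

```bash
cat > d3.py <<'E'
from h import *
s=sense();print(s["eef_pos"],s["wrist_force"],s["grip_width"],s["joints"].round(2)); print("crate",((s["eef_pos"]-O)@np.stack([ex,ey,ez],1)).round(4))
plan(crate(-.080,0,.035),Rt(yaw,.08))
E
python3 d3.py
```

```text
[ 0.57096719 -0.02295488  0.11233689] [-0.09604139 -0.1170396  -2.41700929] 0.22996055596102533 [ 0.11  0.57 -0.25  2.11  0.36  0.42 -0.48]
crate [-0.0766 -0.0011  0.1123]
t 17.6 turn [-0.002 -0.006 -0.021] | shift now axes [-10.1  -0.7  76.8] | shift goal axes [-9.6 -1.1 76.8] dist 77
```

>>> move_arm(targets=[[[0,-0.003,-0.01],[-5,0,10],0],[[0,-0.003,-0.01],[-3,0,15],0],[[0,0,0],[-2,0,15],0],[[0,0,0],[-1,0,15],0],[[0,0,0],[0,0,0],0]])

```text
time: 18.1
eef_pos: [0.5644, -0.022, 0.0548]
tool_rot: [-0.001, 0.999, -0.021, 0.041]
wrist_force: [1.0, 0.0, -1.2]
grip_width: 0.235
```

```bash
python3 d3.py
```

```text
[ 0.56435414 -0.0219755   0.05475268] [ 0.95340655  0.03469855 -1.16530202] 0.23496418169880298 [ 0.05  0.66 -0.17  2.15  0.42  0.28 -0.52]
crate [-0.0832 -0.0004  0.0548]
t 18.1 turn [-0.003 -0.002 -0.   ] | shift now axes [ 1.6 -0.3 19.9] | shift goal axes [ 1.6 -0.4 19.9] dist 20
```

Next I'll lower it slowly, watching the force.

>>> move_arm(targets=[[[0,0,0],[1,0,8],0],[[0,0,0],[0,0,6],0],[[0,0,0],[0,0,3],0],[[0,0,0],[0,0,0],0]])

```text
time: 18.5
eef_pos: [0.5675, -0.0218, 0.0378]
tool_rot: [-0.001, 0.999, -0.021, 0.042]
wrist_force: [-0.2, -0.2, -0.3]
grip_width: 0.236
```

>>> move_arm(targets=[[[0,0,0],[0,0,2],0],[[0,0,0],[0,0,1],0],[[0,0,0],[0,0,0],0]])

```text
time: 18.8
eef_pos: [0.5682, -0.0219, 0.0352]
tool_rot: [-0.001, 0.999, -0.021, 0.042]
wrist_force: [0.2, 1.0, -1.4]
grip_width: 0.234
```

```bash
python3 d3.py
```

```text
[ 0.56817151 -0.02190984  0.03522843] [ 0.20459654  1.04969733 -1.42764998] 0.23372304752997106 [ 0.03  0.69 -0.14  2.16  0.43  0.24 -0.53]
crate [-0.0794 -0.0002  0.0352]
t 18.8 turn [-0.003 -0.004 -0.001] | shift now axes [-0.6 -0.2  0.2] | shift goal axes [-0.6 -0.2  0.2] dist 1
```

>>> move_arm(targets=[[[0,0,0],[0,0,1.5],0],[[0,0,0],[0,0,0.5],0]])

```text
time: 19.0
eef_pos: [0.5689, -0.022, 0.0345]
tool_rot: [-0.001, 0.999, -0.021, 0.043]
wrist_force: [-1.7, 0.4, 6.4]
grip_width: 0.231
```

>>> move_arm(targets=[[[0,0,0],[0,0,1.5],0],[[0,0,0],[0,0,0.5],0]])

```text
time: 19.2
eef_pos: [0.5702, -0.0221, 0.0346]
tool_rot: [-0.0, 0.999, -0.021, 0.045]
wrist_force: [-1.3, 0.6, 2.2]
grip_width: 0.232
```

>>> move_arm(targets=[[[0,0,0],[0,0,0],24],[[0,0,0],[0,0,0],28],[[0,0,0],[0,0,0],30],[[0,0,0],[0,0,0],30]])

```text
time: 19.6
eef_pos: [0.5707, -0.0221, 0.0352]
tool_rot: [-0.001, 0.999, -0.021, 0.046]
wrist_force: [0.1, -0.1, 0.3]
grip_width: 0.321
```

```bash
python3 d3.py
```

```text
[ 0.57073401 -0.02210771  0.03521564] [ 0.05389958 -0.12417802  0.27678181] 0.3205514641132711 [ 0.03  0.69 -0.14  2.15  0.43  0.23 -0.53]
crate [-0.0768 -0.0003  0.0352]
t 19.6 turn [-0.003 -0.011 -0.001] | shift now axes [-3.2 -0.3 -0.1] | shift goal axes [-3.2 -0.3 -0. ] dist 3
```

>>> move_arm(targets=[[[0,0,0],[0,0,-10],30],[[0,0,0],[0,0,-20],30],[[0,0,0],[0,0,-30],30],[[0,0,0],[0,0,-40],30],[[0,0,0],[0,0,-40],30],[[0,0,0],[0,0,-40],30],[[0,0,0],[0,0,0],0]])

```text
time: 20.3
eef_pos: [0.5525, -0.0213, 0.2231]
tool_rot: [-0.0, 0.999, -0.02, 0.044]
wrist_force: [0.6, 0.4, 0.2]
grip_width: 0.278
```

```bash
python3 d2.py|head -1; python3 - <<'E'
from h import *
im,W=cloud("wrist"); save("w5",im)
C=(W-O)@np.stack([ex,ey,ez],1); h=cv2.cvtColor(im,cv2.COLOR_RGB2HSV)
m=(C[...,2]>.021)&(C[...,2]<.04)&(C[...,0]>-.115)&(C[...,0]<-.02)&(abs(C[...,1])<.077)
m=cv2.morphologyEx(m.astype(np.uint8),cv2.MORPH_OPEN,np.ones((3,3)))>0
P=C[m]; print(len(P),cv2.minAreaRect((P[:,:2]*1e3).astype(np.float32)),np.percentile(P[:,2],[2,50,98]))
E
```

```text
[ 0.55245398 -0.02125316  0.22312816] [0.5504285  0.40732404 0.21298451] 0.2779621264107866 [ 0.21  0.4  -0.37  2.05  0.26  0.65 -0.37]
3019 ((-76.12371826171875, -1.1517791748046875), (39.224788665771484, 139.27593994140625), 1.4116387367248535) [0.0237293  0.02968925 0.03191653]
```

View pics/w5.png

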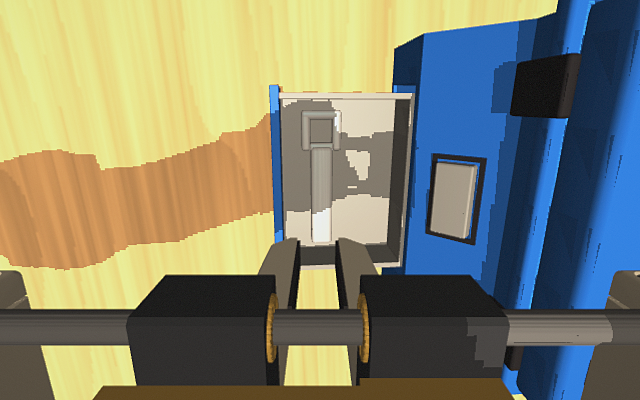

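The opener lies flat in the drawer at (320,180), with its top at 0.030 m. That equals the 14 mm floor plus the 16 mm bar. Next is the push; I'll check which poses the arm can reach.

```bash
python3 - <<'E'
from fk import *
z=np.load("fk.npz"); x,sg=z["x"],z["sg"]; j0=sense()["joints"]
P,T=fk(x,j0,sg); print((P-sense()["eef_pos"]).round(4))
for t in(15,20,25):
  Rg0=Rt(yaw,np.radians(t)); zt=Rg0.as_matrix()[:,2]
  for r in(-90,90):
    Rg=Rg0*rz(np.radians(r)); j=j0
    for tip in(-.17,-.14,-.08,-.01):
      e,j=ik(x,sg,crate(tip,0,.042)-zt*.014,Rg,j); print(t,r,tip,round(e,3),j.round(2))
t=np.radians(20); Rg=Rt(yaw,t)*rz(-np.pi/2); zt=Rg.as_matrix()[:,2]
plan(crate(-.17,0,.20)-zt*.014,Rg); plan(crate(-.17,0,.20)-zt*.014,Rt(yaw,t)*rz(np.pi/2))
E
```

```text
[ 0.0098  0.0113 -0.0026]
15 -90 -0.17 0.0 [ 0.52  0.75 -0.82  2.44  1.85  0.57 -0.35]
15 -90 -0.14 0.0 [ 0.5   0.75 -0.79  2.38  1.77  0.53 -0.26]
15 -90 -0.08 0.0 [ 0.49  0.77 -0.76  2.25  1.6   0.51 -0.04]
15 -90 -0.01 0.0 [ 0.5   0.82 -0.79  2.09  1.42  0.56  0.2 ]
15 90 -0.17 0.143 [-0.22  0.62  0.22  2.34 -1.02  0.14 -0.65]
15 90 -0.14 0.114 [-0.22  0.64  0.22  2.29 -1.02  0.14 -0.65]
15 90 -0.08 0.056 [-0.21  0.66  0.21  2.21 -1.02  0.14 -0.66]
15 90 -0.01 0.0 [-0.22  0.7   0.24  2.1  -1.01  0.17 -0.68]
20 -90 -0.17 0.0 [ 0.59  0.84 -0.95  2.5   2.02  0.74 -0.5 ]
20 -90 -0.14 0.0 [ 0.58  0.83 -0.92  2.44  1.97  0.7  -0.43]
20 -90 -0.08 0.0 [ 0.56  0.82 -0.87  2.31  1.85  0.62 -0.26]
20 -90 -0.01 0.0 [ 0.53  0.84 -0.84  2.16  1.69  0.59 -0.05]
20 90 -0.17 0.23 [-0.22  0.62  0.22  2.34 -1.02  0.14 -0.65]
20 90 -0.14 0.2 [-0.22  0.63  0.22  2.3  -1.02  0.14 -0.65]
20 90 -0.08 0.142 [-0.21  0.66  0.21  2.21 -1.02  0.14 -0.66]
20 90 -0.01 0.077 [-0.2   0.7   0.21  2.11 -1.02  0.14 -0.66]
25 -90 -0.17 0.037 [ 0.75  1.07 -1.26  2.53  1.96  1.08 -0.38]
25 -90 -0.14 0.0 [ 0.76  1.09 -1.25  2.49  2.    1.08 -0.36]
25 -90 -0.08 0.0 [ 0.76  1.08 -1.23  2.36  1.95  1.01 -0.23]
25 -90 -0.01 0.0 [ 0.74  1.09 -1.2   2.21  1.88  0.96 -0.08]
25 90 -0.17 0.316 [-0.23  0.62  0.22  2.34 -1.02  0.14 -0.65]
25 90 -0.14 0.287 [-0.22  0.63  0.22  2.3  -1.02  0.14 -0.66]
25 90 -0.08 0.229 [-0.21  0.66  0.22  2.21 -1.02  0.14 -0.66]
25 90 -0.01 0.164 [-0.2   0.7   0.21  2.11 -1.02  0.14 -0.67]
t 20.45 turn [-0.212  0.21  -1.56 ] | shift now axes [-77.8  -0.8  -1.6] | shift goal axes [  0.7 -74.6 -22.2] dist 78
t 20.45 turn [0.21  0.212 1.561] | shift now axes [-77.8  -0.8  -1.6] | shift goal axes [ -0.7  74.6 -22.2] dist 78
```

>>> move_arm(targets=[[[-0.014,0.014,-0.13],[0,0,0],0],[[-0.014,0.014,-0.13],[0,0,0],0],[[-0.014,0.014,-0.13],[0,0,0],0],[[-0.014,0.014,-0.13],[0,0,0],0],[[-0.014,0.014,-0.13],[0,0,0],0],[[-0.014,0.014,-0.13],[0,0,0],0],[[-0.014,0.014,-0.13],[0,0,0],0],[[-0.014,0.014,-0.13],[0,0,0],0],[[-0.014,0.014,-0.13],[0,0,0],0],[[-0.014,0.014,-0.13],[0,0,0],0],[[-0.014,0.014,-0.13],[0,0,0],0],[[-0.014,0.014,-0.13],[0,0,0],0],[[0,0,0],[0,0,0],0]])

```text
time: 21.75
eef_pos: [0.5391, -0.0199, 0.1953]
tool_rot: [0.092, 0.692, 0.71, 0.092]
wrist_force: [-0.1, -0.6, -0.3]
grip_width: 0.004
```

```bash
cat > d4.py <<'E'
from h import *
import sys
s=sense(); t=np.radians(15); Rg=Rt(yaw,t)*R.from_euler("z",-np.pi/2); zt=Rg.as_matrix()[:,2]
print(s["joints"].round(2),s["wrist_force"].round(1)); tip=s["eef_pos"]+rot(s).as_matrix()[:,2]*.014; print("tip crate",((tip-O)@np.stack([ex,ey,ez],1)).round(4))
for a in sys.argv[1:]:
    x,z=map(float,a.split(",")); print(a); plan(crate(x,0,z)-zt*.014,Rg)
E
python3 d4.py -.17,.2 -.17,.042
```

```text
[ 0.43  0.43 -0.68  2.22  0.79  0.43  0.73] [-0.1 -0.6 -0.3]
tip crate [-0.1049  0.0008  0.1818]
-.17,.2
t 21.75 turn [-0.001 -0.013  0.066] | shift now axes [  3.6 -58.1 -34.4] | shift goal axes [ -0.7 -58.1 -34.4] dist 68
-.17,.042
t 21.75 turn [-0.001 -0.013  0.066] | shift now axes [  4.3 -98.8 118.3] | shift goal axes [ -0.7 -99.  118.2] dist 154
```

>>> move_arm(targets=[[[0,-0.013,0.066],[0,-20,-5],0],[[0,0,0],[0,-30,-8],0],[[0,0,0],[0,-12,10],0],[[0,0,0],[0,0,0],0]])

```text
time: 22.15
eef_pos: [0.4749, -0.0185, 0.178]
tool_rot: [0.089, 0.723, 0.68, 0.088]
wrist_force: [-0.6, -0.0, -0.3]
grip_width: 0.008
```

```bash
python3 d4.py -.17,.042
```

```text
[ 0.33  0.37 -0.56  2.36  0.88  0.32  0.51] [-0.6 -0.  -0.3]
tip crate [-0.1693 -0.0005  0.1645]
-.17,.042
t 22.15 turn [-0.01  -0.002 -0.02 ] | shift now axes [ -0.3 -31.4 118.4] | shift goal axes [  0.6 -32.5 118.1] dist 123
```

>>> move_arm(targets=[[[-0.01,0,-0.02],[0,-7,25],0],[[0,0,0],[0,-8,30],0],[[0,0,0],[0,-8,30],0],[[0,0,0],[0,-6,23],0],[[0,0,0],[0,-2,8],0],[[0,0,0],[0,0,0],0]])

```text
time: 22.75
eef_pos: [0.4821, -0.0222, 0.0944]
tool_rot: [0.1, 0.72, 0.681, 0.089]
wrist_force: [-0.1, -0.5, -0.4]
grip_width: 0.003
```

```bash
python3 d4.py -.17,.042 -.02,.042
```

```text
[ 0.2   0.54 -0.42  2.44  1.82  0.28 -0.42] [-0.1 -0.5 -0.4]
tip crate [-0.1617 -0.0042  0.0809]
-.17,.042
t 22.75 turn [ 0.006  0.013 -0.013] | shift now axes [  4.2 -18.3  35.3] | shift goal axes [  4.  -18.   35.5] dist 40
-.02,.042
t 22.75 turn [ 0.006  0.013 -0.013] | shift now axes [  6.6 126.3  75. ] | shift goal axes [  4.  126.9  74.3] dist 147
```

>>> move_arm(targets=[[[0,0.013,-0.013],[4,-8,12],0],[[0,0,0],[0,-6,12],0],[[0,0,0],[0,-5,12],0],[[0,0,0],[0,0,0],0]])

```text
time: 23.15
eef_pos: [0.4772, -0.0181, 0.0543]
tool_rot: [0.098, 0.717, 0.683, 0.093]
wrist_force: [0.8, 1.0, -0.1]
grip_width: 0.006
```

```bash
python3 d4.py -.14,.042 -.02,.042
```

```text
[ 0.29  0.67 -0.58  2.47  2.02  0.44 -0.62] [ 0.8  1.  -0.1]
tip crate [-1.667e-01 -1.000e-04  4.080e-02]
-.14,.042
t 23.15 turn [ 0.009  0.002 -0.007] | shift now axes [ 0.3 26.2  6. ] | shift goal axes [ 0.1 26.3  5.7] dist 27
-.02,.042
t 23.15 turn [ 0.009  0.002 -0.007] | shift now axes [  1.2 141.8  38. ] | shift goal axes [1.000e-01 1.422e+02 3.680e+01] dist 147
```

>>> move_arm(targets=[[[0,0,0],[0,5,1],0],[[0,0,0],[0,8,2],0],[[0,0,0],[0,8,2],0],[[0,0,0],[0,5,1],0],[[0,0,0],[0,5,1],0],[[0,0,0],[0,5,1],0],[[0,0,0],[0,5,1],0],[[0,0,0],[0,5,1],0],[[0,0,0],[0,5,1],0],[[0,0,0],[0,5,1],0],[[0,0,0],[0,5,1],0],[[0,0,0],[0,5,1],0]])

```text
time: 24.35
eef_pos: [0.5488, -0.0216, 0.0605]
tool_rot: [0.097, 0.718, 0.683, 0.092]
wrist_force: [-2.4, 0.9, -2.6]
grip_width: 0.009
```

```bash
python3 d4.py -.02,.042
```

```text
[ 0.16  0.64 -0.35  2.32  1.8   0.25 -0.35] [-2.4  0.9 -2.6]
tip crate [-0.095  -0.0007  0.047 ]
-.02,.042
t 24.35 turn [ 0.007  0.002 -0.008] | shift now axes [ 1.3 71.1 24.7] | shift goal axes [ 0.6 71.3 24.3] dist 75
```

>>> move_arm(targets=[[[0,0,0],[0,5,2],0],[[0,0,0],[0,5,2],0],[[0,0,0],[0,5,2],0],[[0,0,0],[0,5,2],0],[[0,0,0],[0,5,2],0],[[0,0,0],[0,5,2],0],[[0,0,0],[0,5,2],0],[[0,0,0],[0,5,2],0],[[0,0,0],[0,5,2],0],[[0,0,0],[0,5,2],0],[[0,0,0],[0,5,2],0],[[0,0,0],[0,5,2],0]])

```text
time: 25.55
eef_pos: [0.6199, -0.0246, 0.0551]
tool_rot: [0.099, 0.717, 0.684, 0.093]
wrist_force: [-7.9, 0.7, 5.5]
grip_width: 0.005
```

```bash
python3 d4.py -.02,.042
```

```text
[ 0.07  0.67 -0.2   2.17  1.36  0.16  0.12] [-7.9  0.7  5.5]
tip crate [-0.0238 -0.0008  0.0416]
-.02,.042
t 25.55 turn [ 0.012  0.004 -0.005] | shift now axes [0.8 3.9 0.6] | shift goal axes [0.8 3.9 0.6] dist 4
```

>>> move_arm(targets=[[[0,0,0],[0,3,1],0],[[0,0,0],[0,3,1],0],[[0,0,0],[0,2.5,1],0],[[0,0,0],[0,2.5,1],0]])

```text
time: 25.95
eef_pos: [0.6307, -0.0252, 0.0541]
tool_rot: [0.099, 0.716, 0.684, 0.092]
wrist_force: [-5.7, 0.3, 4.5]
grip_width: 0.007
```

```bash
python3 d4.py -.01,.042
```

```text
[ 0.1   0.68 -0.25  2.14  1.28  0.2   0.2 ] [-5.7  0.3  4.5]
tip crate [-0.013  -0.0009  0.0406]
-.01,.042
t 25.95 turn [ 0.01   0.005 -0.004] | shift now axes [ 0.9  3.4 -0.6] | shift goal axes [ 0.8  3.4 -0.6] dist 4
```

>>> move_arm(targets=[[[0,0,0],[0,2,0.5],0],[[0,0,0],[0,2,0.5],0],[[0,0,0],[0,2,0.5],0]])

```text
time: 26.25
eef_pos: [0.6376, -0.0254, 0.0542]
tool_rot: [0.1, 0.716, 0.685, 0.092]
wrist_force: [-3.7, 0.8, 0.8]
grip_width: 0.008
```

>>> move_arm(targets=[[[0,0,0],[0,2,0.5],0],[[0,0,0],[0,2,0.5],0]])

```text
time: 26.45
eef_pos: [0.6408, -0.0256, 0.0539]
tool_rot: [0.099, 0.716, 0.685, 0.091]
wrist_force: [-15.4, 1.6, 13.2]
grip_width: 0.005
```

```bash
python3 d4.py -.01,.042
```

```text
[ 0.13  0.7  -0.29  2.12  1.23  0.23  0.27] [-15.4   1.6  13.2]
tip crate [-0.0029 -0.001   0.0404]
-.01,.042
t 26.45 turn [ 0.008  0.007 -0.003] | shift now axes [ 0.9 -6.3 -3.4] | shift goal axes [ 0.9 -6.3 -3.4] dist 7
```

>>> move_arm(targets=[[[0,0,0],[0,-3,-1],0],[[0,0,0],[0,-8,-2],0],[[0,0,0],[0,-20,-5],0],[[0,0,0],[0,-30,-8],0],[[0,0,0],[0,-30,-8],0],[[0,0,0],[0,-25,-35],0],[[0,0,0],[0,-20,-40],0],[[0,0,0],[0,0,0],0]])

```text
time: 27.25
eef_pos: [0.4949, -0.0188, 0.1135]
tool_rot: [0.1, 0.717, 0.684, 0.092]
wrist_force: [0.3, -0.7, 0.6]
grip_width: 0.006
```

```bash
python3 - <<'E'
from h import *
s=sense(); print(s["eef_pos"],s["wrist_force"].round(1))
im,W=cloud("wrist"); save("w6",im); it,Wt=cloud("top"); save("t6",it)
C=(W-O)@np.stack([ex,ey,ez],1)
def f(z0,z1,y0,y1):
    k=(C[...,2]>z0)&(C[...,2]<z1)&(C[...,1]>y0)&(C[...,1]<y1)&(abs(C[...,0])<.14); return k.sum(),(np.median(C[k][:,0])*1e3 if k.any() else None)
print("panel",f(.02,.06,-.08,.08)); print("crate sides",f(.02,.06,.1,.125),f(.02,.06,-.125,-.1)); print("above",f(.070,.079,-.1,.1))
cv2.imwrite("pics/both6.png",cv2.hconcat([im[:,:,::-1],it[60:260,200:460,::-1].repeat(2,0)])[:, :800+100] if 0 else cv2.vconcat([im[:,:,::-1][:320],it[60:260,:,::-1]]))
E
```

```text
[ 0.49493968 -0.01882415  0.11353675] [ 0.3 -0.7  0.6]
panel (np.int64(83), np.float64(-0.7189594073539548))
crate sides (np.int64(25), np.float64(-0.9610337733279126)) (np.int64(0), None)
above (np.int64(92), np.float64(-0.6194478520474053))
```

View pics/both6.png

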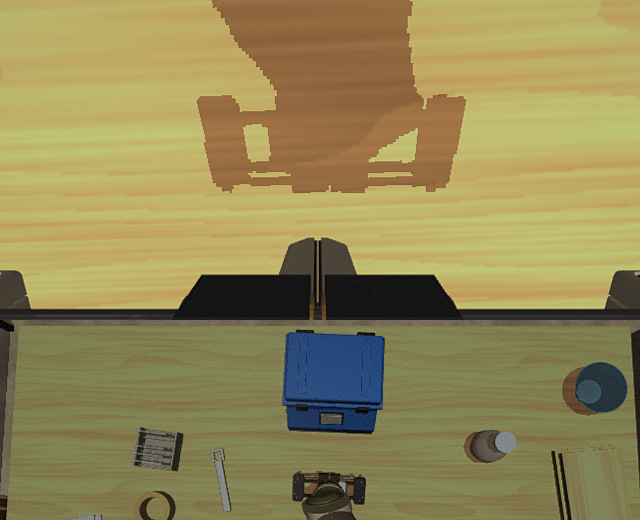

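The drawer panel (−0.7 mm) is level with the crate front around it (−0.6 to −1.0 mm). In the top view the rack, tape, long opener and vase sit where they were. I'll wait a second, check again, and hand in.

>>> move_arm(targets=[[[0,0,0],[0,-5,-15],0],[[0,0,0],[0,0,-15],0],[[0,0,0],[0,0,0],0],[[0,0,0],[0,0,0],0],[[0,0,0],[0,0,0],0],[[0,0,0],[0,0,0],0],[[0,0,0],[0,0,0],0],[[0,0,0],[0,0,0],0],[[0,0,0],[0,0,0],0],[[0,0,0],[0,0,0],0]])

```text
time: 28.35
eef_pos: [0.4928, -0.0183, 0.1322]
tool_rot: [0.101, 0.717, 0.684, 0.092]
wrist_force: [-0.3, -0.5, -0.0]
grip_width: 0.006
```

```bash
python3 - <<'E'
from h import *
im,W=cloud("wrist"); C=(W-O)@np.stack([ex,ey,ez],1)
k=(C[...,2]>.02)&(C[...,2]<.066)&(abs(C[...,1])<.08)&(C[...,0]>-.14)&(C[...,0]<.05); print(k.sum(),np.median(C[k][:,0]) if k.any() else "")
it,Wt=cloud("top"); z=np.load("top0.npz")
for nm,(a,b,c,d) in dict(vase=(460,520,165,205),rack=(130,185,165,213),tape=(132,178,228,270),long=(205,236,182,255)).items():
    h=.006 if nm=="long" else .03
    f=lambda w:np.nanmedian(w[c:d,a:b][w[c:d,a:b,2]>h],0).round(4)
    print(nm,f(z["W"]),f(Wt))
C=(Wt-O)@np.stack([ex,ey,ez],1); k=(C[...,2]>.03)&(C[...,2]<.075)&(C[...,0]<-.01)&(C[...,0]>-.13)&(abs(C[...,1])<.1); print("out pts",k.sum())
print(sense()["wrist_force"].round(1)); order.job_done()
E
```

```text
10 -0.0006699339604471328
vase [ 0.5929 -0.4813  0.113 ] [ 0.5928 -0.4813  0.1142]
rack [0.5829 0.4989 0.0569] [0.583  0.4978 0.0572]
tape [0.3998 0.5156 0.0465] [0.3999 0.5167 0.0466]
long [0.4949 0.3143 0.0137] [0.4949 0.3146 0.0137]
out pts 0
[-0.2  0.2 -0.1]
the job is handed in; nothing more can be done
```

The job is done and handed in at about 28 s of the 67 s allowed. I pressed the plate with a tilted tool and the drawer sprang out. I gripped the short opener, lowered it to contact and released it, then pushed the drawer shut.

What the last checks showed:
- **Opener:** before closing, it lay flat in the drawer, with its top about 30 mm above the table (14 mm floor plus the 16 mm bar). It was not checked again once the drawer was shut. I released it at about a 5° tilt, so one edge settled by 2–4 mm rather than the whole opener being laid perfectly level.
- **Drawer:** the panel was within about 0.3 mm of the crate front after I let go. It had not moved when checked about a second later, though that second reading rests on only 10 depth points.
- **Other items:** the long opener, vase, rack and tape all read within about 1 mm of where they started.
- **Robot:** the arm stood clear, with no force on the wrist.

Two forces ran higher than needed: about 29 N briefly when the plate reached its stop, and about 20 N when the drawer did. No check failed or disagreed.

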